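Stow the tester and the crimper in the drawer under the shelf, and shut it

TASK

Put the cable tester in the left-hand compartment and the crimping tool in the right-hand compartment of the open drawer (left and right as seen from the robot), each lying flat on the compartment's floor, reaching in under the overhanging slatted shelf. Once both lie there, released, push the drawer fully shut. Leave the spray bottle, the carton, the tub and the tape roll where they stand.

Things in the scene. Friction and masses are not known exactly. Their poses are not given: they have to be found in the camera images.
- unit: Low grey steel drawer unit fixed to the bench, 260 deep (x +-130 mm) x 280 wide (y) x 70 mm high; the front face, at x = -130 mm, looks to the robot. Origin: centre of its underside, on the bench; x points to its back, y to its left seen from the robot. Four 18 mm square uprights at x = -100 and +60, y = +-149 mm carry a shelf over it (see shelf_edge).
- shelf_edge (a point): Middle of the dark steel shelf's lower front edge, 235 mm above the bench, at x = -225 mm in the unit's frame, so it overhangs the open drawer; axes as the unit's. The shelf is 12 mm thick, 302 deep: side rails at y = +-149 mm and 12 mm wide slats across, 45 mm apart, the first along this edge. A small network switch sits on its rear left, top at 279 mm.
- drawer (a joint): How far the unit's only drawer stands open, in m: 0 = fully shut, up to 0.195. It starts open by about 0.165 to 0.19 and slides along the unit's x axis (opening towards the robot) with a friction of about 1 N.
- tray (a point): Centre of the drawer's inner floor, 12 mm above the bench; moves with the drawer, axes parallel to the unit's. Aluminium tray, inside x +-115, y +-125 mm, sides 45 mm high; a divider along x at y = 0, 6 mm thick, 40 mm high, leaves two 122 mm wide compartments. Front panel at x = -127 to -115 mm, top 51 mm above the floor. Under the unit's top there is 50 mm above the floor.
- drawer_handle (a point): Middle of the drawer's steel bar handle (120 mm long, along y), 35 mm in front of the front panel and 38 mm above the bench; moves with the drawer.
- tester: Handheld cable tester: grey plastic block 120 long (x) x 46 wide (y) x 34 mm high (z), with black rubber ends, a dark screen and a round button on top, 0.2 to 0.35 kg. Lies on the bench screen up. Origin: centre of its underside.
- crimper: Crimping tool lying flat: 140 mm long (x +-70 mm), 22 mm high. Dark steel head at x = +10 to +70 mm, 40 wide (y) x 22 mm high; two straight black handles side by side, 40 mm over both, 20 mm thick (from 1 to 21 mm up), from x = -70 to +16 mm. 0.25 to 0.5 kg, centre of mass near x = +12 mm. Origin: middle of its length, on its underside.
- spray: White spray bottle, 84 mm diameter, 220 mm tall, spout to its -x side (65 mm out). Stands on the bench; to be left alone. Origin: centre of its underside.
- carton: Open cardboard carton with odds and ends, 130 (x) x 170 (y) x 100 mm high, a pen in it to 145 mm. To be left alone. Origin: centre of its underside.
- tub: White lidded plastic tub, 106 (x) x 76 (y) x 47 mm high. To be left alone. Origin: centre of its underside.
- tape: Roll of black tape lying flat, 84 mm diameter, 48 mm high. To be left alone. Origin: centre of its underside.
Mind the look-alikes: they are no part of the job. Of the things like the tester, leave any that is green or orange; of the rest the larger one is meant.

How it is judged:
By the outcome, as a careful person would: the job done as asked, in the order asked, and still so for the second after the job is handed in, with the robot touching nothing.
It also fails if it takes over 72 s, if anything falls off the work surface, if the arm or the gripper's body presses on something with over 40 N, if the wrist force passes 120 N, or if a joint passes its speed limit or range.

ROBOT

A 6-joint arm with a two-finger parallel gripper is mounted at the origin on the work surface. World frame = base frame: x ahead of the robot, y to its left, z up, the work surface at z = 0. Lengths are in m, angles in rad, forces in N, time in s.
With the tool pointing down it reaches from about 0.325 to 0.9 m from the base axis. Payload 6.1 kg.
Tool frame: the origin (TCP) lies midway between the tips of the shut fingers; the grasp point (between the pads) lies 19 mm behind it; z points along the fingers, y is the line along which they close (so a half turn about z gives the same grasp; the last joint's range is limited). The gripper opens to 85 mm and grips with 20 to 120 N. Pads are 22 mm wide; open, the fingers measure 114 mm over their backs; the gripper's body (76 mm by 85 mm) begins 54 mm behind the grasp point. The pads swing forward as they close: fully open they stand 13 mm farther back than shut.
Start: joints at [-1.409, 0.22, 1.526, -0, 1.395, -0.126], TCP at [0.177, -0.599, 0.208] pointing down, gripper open.
Joint ranges: [-2.98, 2.98], [-0.91, 2.08], [0.09, 2.57], [-1.24, 4.39], [0.2, 2.65], [-2.68, 2.68]. Speed limits (rad/s): [2.57, 2.57, 3.01, 3.14, 3.14, 3.14].

INTERFACE

Orientations are given as a unit quaternion [w, x, y, z].
In Python, from rig import bot, vision, spotter gives the robot as it stands. The module is installed in compiled form; this text tells all that it offers.
- The arm moves only by the tool step_arm, never from a script. Its argument "increments" is a list of rows, each a list of 2 entries, a list of its own where there are three numbers: the shift along the tool's x, y, z in m, then the turn about the tool's z in degrees. A call has 1 to 5 rows; each row shifts and turns the commanded pose from where the row before left it, along the tool's axes as they then stand; what a row does not reach is not made up. A row lasts 1/12 s, in which the tool goes at most 41.7 mm and 7.16 degrees, less where a joint would pass 70% of its speed; a pose out of reach is approached as far as the arm can. A call with a gripper value outside its range is refused whole. "fingers" is the closure, from 0 (fully open) to 1 (shut), set as the call begins (left out, the last holds). The fingers move at their own pace and stop on an object; "grip_force" is the grip in N (left out, the last holds). Time passes only in rows, so rows that do not move let the fingers close. It gives the time, the measured TCP pose, the force, the opening and the grip force at its end, in the units of the state.
- bot.sense(): the state, without advancing time (a new reading comes with each control period).
- vision.capture(name): name is "side" or "top"; returns a dict with "image" (384x512x3 uint8, blue, green, red), "K" (3x3 intrinsics, pixels), "R" (3x3) and "t" (3): a world point X has camera coordinates R X + t. Camera axes: x right, y down, z forward; pixel columns grow to the right and rows downward; lengths in m; the calibration is good to about 2 mm. A picture is of the moment at which its call begins. There is no depth.
- bot.close_job(): hands the job in; it is judged then, once.
Trained networks look in a picture, given as the dict that the camera call returned (one of the last four; its "shot" number tells which), for a name from the list of things; names that differ only in an ending like _2 or _b are one class to them, and where a whole thing is asked for, a point or a joint stands for the part that bears it (a point fixed in the world has none). Each returns a list of dicts, best first, with "score" (0 to 1); they miss things now and then, are a little off and sometimes report something else, mostly with a low value. They report only what shows in the picture. A call takes as long as a camera call. They do not tell look-alikes from the thing itself.
- spotter.find_in(picture, target): "location" ([x, y, z] in m, in world coordinates, good to about 4 mm: the middle of the surface that is visible of it).
The state is a dict: "clock": time; "joints": joint angles; "qd": joint speeds; "effort": joint torques, N m; "tcp_pos": TCP position; "tool_rot": TCP orientation; "ft_force": force on the tool from outside, world axes, zero at the start; "torque": the same for the moment, N m; "finger_gap": finger opening in m; "grip_force": force on a finger pad.
Only numpy, scipy, OpenCV 4.12 (cv2) and the standard library are available. Lean on these libraries where they do the work, as an engineer would, in place of code of your own. Each camera call takes 0.05 s, during which the arm holds its last target. There are 200 camera calls.

## Working session

There is one attempt and no reset: what is moved stays moved. The work goes in short steps, Python scripts to look and compute and a tool call to move; the robot and the scene stay as the last step left them, time stands still between calls to the robot, and variables do not carry over. Pictures are saved under pics/ and viewed, at most 10 in all, crops included, and the job is handed in when it is done.

Besides the shell and the picture viewer there is one more tool, called after "Call:" in YAML: its name, and indented under it one key for each argument. step_arm: Moves the arm, as the interface text tells. Its arguments: {"type":"object","properties":{"increments":{"type":"array"},"fingers":{"type":"number"},"grip_force":{"type":"number"}},"required":["increments"]}

```bash
mkdir -p pics; cat > h.py <<'E'
import numpy as np, cv2
from rig import bot, vision, spotter
def proj(c,X):
    p=c["K"]@(c["R"]@np.array(X,float)+c["t"]); return p[:2]/p[2]
def ray(c,uv):
    d=c["R"].T@np.linalg.inv(c["K"])@np.array([uv[0],uv[1],1.]); o=-c["R"].T@c["t"]; return o,d/np.linalg.norm(d)
def onz(c,uv,z):
    o,d=ray(c,uv); return o+d*(z-o[2])/d[2]
def tri(c1,p1,c2,p2):
    P=[c["K"]@np.c_[c["R"],c["t"]] for c in(c1,c2)]
    X=cv2.triangulatePoints(P[0],P[1],np.array(p1,float).reshape(2,1),np.array(p2,float).reshape(2,1)).ravel(); return X[:3]/X[3]
E
python3 - <<'E'
from h import *
s=vision.capture("side");t=vision.capture("top")
cv2.imwrite("pics/s0.png",cv2.resize(s["image"],(768,576)));cv2.imwrite("pics/t0.png",cv2.resize(t["image"],(768,576)))
np.set_printoptions(precision=4,suppress=True)
st=bot.sense();print(st)
for c in(s,t):
  print(-c["R"].T@c["t"])
  for n in["unit","drawer","tester","crimper","spray","carton","tub","tape"]:
    for r in spotter.find_in(c,n): print(n,np.round(r["location"],3),round(r["score"],2),proj(c,r["location"]).round())
E
```

```text
{'clock': 0.1, 'joints': array([-1.4091,  0.2212,  1.5275,  0.    ,  1.3947, -0.1261]), 'qd': array([-0.0007, -0.0029, -0.0023,  0.0011, -0.0006,  0.0002]), 'effort': array([  0.0012, -49.8243, -39.0548,  -0.0001,   0.0057,   0.    ]), 'tcp_pos': array([ 0.1773, -0.5987,  0.207 ]), 'tool_rot': array([-0.0009,  0.9897,  0.1434,  0.    ]), 'ft_force': array([-0.2182, -0.428 , -0.1201]), 'torque': array([-0.0354,  0.0633, -0.0081]), 'grip_force': 0.0, 'finger_gap': 0.08535819081560872}
[0.4832 0.6976 0.9741]
unit [0.73  0.102 0.066] 0.91 [192. 246.]
unit [ 0.443 -0.301  0.028] 0.22 [298. 165.]
drawer [0.584 0.051 0.016] 0.66 [246. 245.]
tester [ 0.442 -0.304  0.029] 0.9 [298. 164.]
tester [ 0.515 -0.418  0.025] 0.78 [280. 143.]
tester [ 0.318 -0.154  0.037] 0.71 [334. 197.]
tester [ 0.473 -0.184  0.023] 0.55 [287. 189.]
crimper [0.503 0.324 0.024] 0.65 [264. 337.]
spray [0.681 0.41  0.135] 0.83 [179. 348.]
carton [ 0.696 -0.436  0.057] 0.97 [232. 129.]
tub [ 0.386 -0.456  0.052] 0.92 [315. 133.]
tape [0.586 0.052 0.012] 0.31 [245. 246.]
[0.4003 0.0055 1.6311]
unit [0.72  0.042 0.068] 0.69 [235. 156.]
drawer [0.58  0.031 0.011] 0.94 [238. 201.]
tester [ 0.319 -0.168  0.032] 0.73 [300. 281.]
tester [0.721 0.041 0.074] 0.73 [235. 155.]
tester [ 0.477 -0.197  0.027] 0.66 [308. 232.]
tester [ 0.439 -0.323  0.034] 0.65 [347. 243.]
tester [ 0.519 -0.424  0.025] 0.51 [377. 219.]
crimper [0.506 0.315 0.025] 0.79 [151. 223.]
crimper [ 0.44  -0.322  0.036] 0.7 [347. 243.]
spray [0.582 0.035 0.012] 0.75 [237. 200.]
spray [0.679 0.381 0.128] 0.57 [125. 165.]
carton [ 0.693 -0.405  0.039] 0.66 [370. 166.]
tub [ 0.379 -0.484  0.047] 0.66 [399. 262.]
tub [0.721 0.039 0.069] 0.46 [236. 155.]
tape [0.457 0.464 0.049] 0.96 [103. 238.]
```

View pics/s0.png

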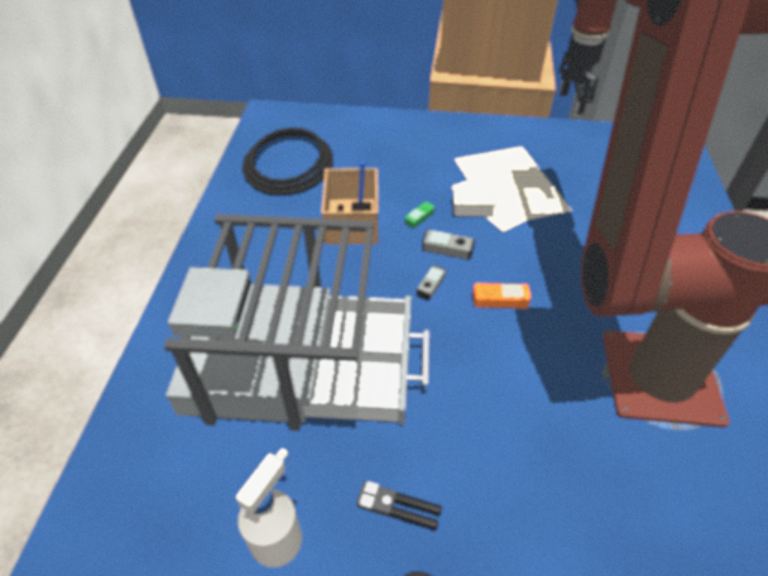

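View pics/t0.png

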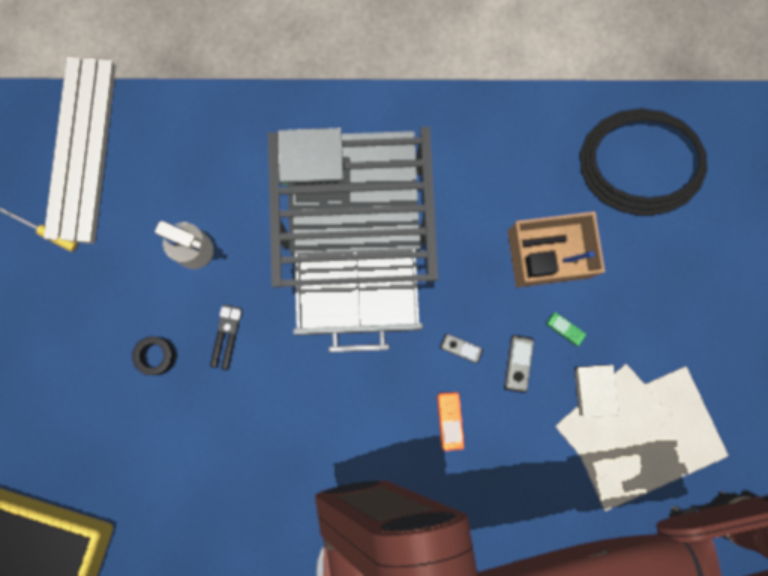

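The side view and top view (enlarged 1.5×) show four tester-like things. In top-view native pixels they are:
- orange at (300,281)
- small grey at (308,232)
- larger grey at (347,243)
- green at (377,219)

The larger grey one fits: orange and green are ruled out, and it is larger than the other grey one. The crimper is at (151,223). I'll confirm the tester in an enlarged crop and fit silhouettes in both views.

```bash
cat > fit.py <<'E'
from h import *
from scipy.optimize import minimize
def fg(c):
    h=cv2.cvtColor(c["image"],cv2.COLOR_BGR2HSV)
    return (~((h[...,0]>100)&(h[...,0]<125)&(h[...,1]>110))).astype(np.uint8)
def comp(c,X):
    m=fg(c); n,l=cv2.connectedComponents(m); u,v=proj(c,X).round().astype(int)
    w=l[v-4:v+5,u-4:u+5].ravel(); w=w[w>0]
    return (l==np.bincount(w).argmax()).astype(np.uint8)
S=4
def render(c,boxes,x,y,a):
    im=np.zeros((384,512),np.float32); big=np.zeros((384*S,512*S),np.uint8)
    for (x0,x1,y0,y1,z0,z1) in boxes:
        P=np.array([[p,q,r] for p in(x0,x1) for q in(y0,y1) for r in(z0,z1)])
        W=P@np.array([[np.cos(a),np.sin(a),0],[-np.sin(a),np.cos(a),0],[0,0,1]])+[x,y,0]
        uv=np.array([proj(c,w) for w in W])
        h=cv2.convexHull(((uv+.5)*S).astype(np.float32)).round().astype(np.int32)
        cv2.fillConvexPoly(big,h,1)
    return cv2.resize(big.astype(np.float32),(512,384),interpolation=cv2.INTER_AREA)
def fitp(cs,X,mk,p0,nb):
    ms=[cv2.GaussianBlur(comp(c,X).astype(np.float32),(5,5),1) for c in cs]
    f=lambda p:sum(((cv2.GaussianBlur(render(c,mk(p),*p[:3]),(5,5),1)-m)**2).sum() for c,m in zip(cs,ms))
    best=None
    for a in np.arange(-1.5,1.6,.4) if p0[2] is None else [p0[2]]:
        q=np.r_[p0[:2],a,p0[3:]].astype(float); n=len(q)
        d=np.r_[.01,.01,.25,[.008]*(n-3)]
        r=minimize(f,q,method="Nelder-Mead",options=dict(initial_simplex=np.vstack([q]+[q+d*e for e in np.eye(n)]),maxiter=250,xatol=2e-4,fatol=.01))
        if best is None or r.fun<best.fun: best=r
    return best.x,best.fun,[int(m.sum()) for m in ms]
E
python3 - <<'E'
from fit import *
np.set_printoptions(precision=4,suppress=True)
s=vision.capture("side");t=vision.capture("top")
box=lambda p:[(-p[3]/2,p[3]/2,-p[4]/2,p[4]/2,0,p[5])]
print("tester",fitp((s,t),[.44,-.315,.03],box,[.44,-.315,None,.12,.046,.034],1))
print("small",fitp((s,t),[.475,-.19,.025],box,[.475,-.19,None,.09,.04,.03],1))
cr=lambda p:[(.010,.070,-.02,.02,0,p[3]),(-.07,.016,-.02,-.006,.001,p[3]),(-.07,.016,.006,.02,.001,p[3])]
for a in(0,1.5,-1.5): print("crimper",fitp((s,t),[.505,.318,.024],cr,[.505,.318,a,.022],1))
k=lambda c,u,v,w,h,z:cv2.resize(c["image"][v:v+h,u:u+w],(w*z,h*z),interpolation=cv2.INTER_CUBIC)
a=k(t,185,155,100,85,4);b=k(s,190,180,100,105,4)
d=k(t,285,205,100,65,4);e=k(s,250,125,100,40,4)
L=np.vstack([a,d]);R=np.vstack([b,e]);h=max(len(L),len(R))
pad=lambda m:np.vstack([m,np.zeros((h-len(m),m.shape[1],3),np.uint8)])
o=np.hstack([pad(L),pad(R)]);print(o.shape);cv2.imwrite("pics/c1.png",o)
E
```

```text
tester (array([ 0.4422, -0.3216, -0.1827,  0.115 ,  0.0423,  0.0387]), np.float64(16.557960510253906), [505, 594])
small (array([ 0.4767, -0.1975,  1.1825,  0.0832,  0.0343,  0.029 ]), np.float64(16.93557357788086), [263, 327])
crimper (array([ 0.501 ,  0.3182, -0.2193,  0.0189]), np.float64(132.58924865722656), [820, 491])
crimper (array([0.5015, 0.3174, 2.9351, 0.0165]), np.float64(256.3613586425781), [820, 491])
crimper (array([ 0.5033,  0.3208, -0.1374,  0.0152]), np.float64(220.8294677734375), [820, 491])
(600, 800, 3)
```

View pics/c1.png

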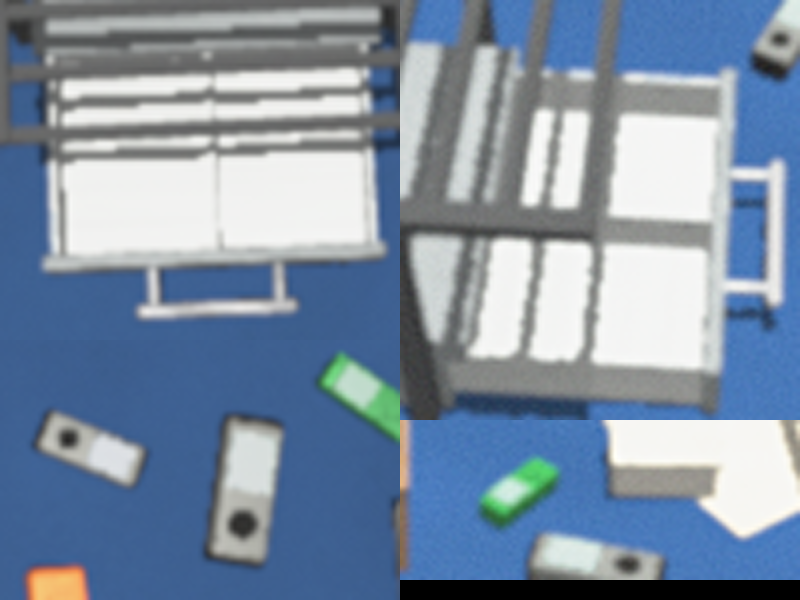

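The enlarged crop confirms the larger grey tester, whose fitted size is 115×42 mm against 83×34 mm for the small one. The drawer handle bar shows at crop px (140,312)–(295,305) in the top view and (777,165)–(775,300) in the side view. Next I'll triangulate the drawer, shelf and spray geometry.

```bash
python3 - <<'E'
from fit import *
np.set_printoptions(precision=4,suppress=True)
s=vision.capture("side");t=vision.capture("top")
A=lambda u,v:((u+.5)/4-.5+185,(v+.5)/4-.5+155)
B=lambda u,v:((u-400+.5)/4-.5+190,(v+.5)/4-.5+180)
Z=lambda u,v:((u+.5)/1.5-.5,(v+.5)/1.5-.5)
print("handle R",tri(t,A(293,305),s,B(777,165)),"L",tri(t,A(140,312),s,B(775,300)))
print("handle z.038 top",onz(t,A(293,305),.038),onz(t,A(140,312),.038))
print("panel L",tri(t,A(45,266),s,B(712,405)),"R",tri(t,A(384,249),s,B(730,72)))
print("panel z.063 L,R",onz(t,A(45,266),.063),onz(t,A(384,249),.063))
print("divider front",onz(t,A(218,250),.052),onz(s,B(708,236),.052))
print("shelf front corners z.247 top",onz(t,Z(273,287),.247),onz(t,Z(436,283),.247))
print("shelf side view z.247",onz(s,Z(371,224),.247),onz(s,Z(358,356),.247))
print("shelf back top",onz(t,Z(271,131),.247),onz(t,Z(431,127),.247))
for p in((160,228),(200,243)): print("spout",tri(t,Z(*p),s,Z(284,454)))
print("spray base",onz(s,Z(275,553),0))
print("spotter spray", [r["location"] for r in spotter.find_in(s,"spray")][:1])
for n in("drawer_handle","shelf_edge","tray"):
  for c in(s,t): print(n,[(np.round(r["location"],3),round(r["score"],2)) for r in spotter.find_in(c,n)][:2])
# crimper top-only fit & mask
cr=lambda p:[(.010,.070,-.02,.02,0,.022),(-.07,.016,-.02,-.006,.001,.021),(-.07,.016,.006,.02,.001,.021)]
print(fitp((t,),[.505,.318,.024],cr,[.505,.318,-.2],1))
box=lambda p:[(-.06,.06,-.023,.023,0,.034)]
print(fitp((s,t),[.44,-.315,.03],box,[.44,-.32,-.18],1))
E
```

```text
handle R [ 0.4779 -0.0329  0.0432] L [0.4721 0.0904 0.0454]
handle z.038 top [ 0.479  -0.0331  0.038 ] [0.4733 0.0907 0.038 ]
panel L [0.51   0.169  0.0285] R [ 0.5212 -0.1053  0.0641]
panel z.063 L,R [0.5088 0.1655 0.063 ] [ 0.5226 -0.1054  0.063 ]
divider front [0.5226 0.0276 0.052 ] [0.5227 0.0452 0.052 ]
shelf front corners z.247 top [0.5812 0.1877 0.247 ] [ 0.5892 -0.1212  0.247 ]
shelf side view z.247 [ 0.5971 -0.1184  0.247 ] [0.5792 0.1861 0.247 ]
shelf back top [0.8871 0.1969 0.247 ] [ 0.8962 -0.1146  0.247 ]
spout [0.6655 0.3852 0.3127]
spout [0.6706 0.3374 0.2056]
spray base [0.691  0.4113 0.    ]
spotter spray [[0.6825, 0.4084, 0.1339]]
drawer_handle [(array([0.729, 0.103, 0.068]), 0.71), (array([0.584, 0.056, 0.013]), 0.6)]
drawer_handle [(array([0.579, 0.033, 0.008]), 0.83)]
shelf_edge [(array([0.727, 0.103, 0.065]), 0.66)]
shelf_edge [(array([0.726, 0.036, 0.073]), 0.7)]
tray [(array([0.589, 0.053, 0.013]), 0.85)]
tray [(array([0.583, 0.034, 0.013]), 0.83)]
(array([ 0.5033,  0.322 , -0.1784]), np.float64(11.351083755493164), [489])
(array([ 0.4424, -0.3226, -0.161 ]), np.float64(24.205991744995117), [503, 593])
```

Fitted geometry:
- **Handle:** centre at (0.476, 0.029), with the unit's yaw about 0.045.
- **Shelf edge:** x about 0.586.
- **Drawer:** open about 0.174.
- **Tester:** (0.442, −0.322), yaw −0.17.
- **Crimper:** (0.503, 0.321), yaw −0.19, head pointing away.
- **Spray spout:** (0.67, 0.337) at height 0.2.

The tool can only point down, so the wrist must stay in front of the shelf edge. I'll first pull the drawer a little further open by its handle to gain room.

```bash
cat > go.py <<'E'
import sys; from h import *
np.set_printoptions(precision=4,suppress=True)
st=bot.sense(); w,x,y,z=st["tool_rot"]; p=st["tcp_pos"]
psi=2*np.arctan2(y,x)
T=[float(v) for v in sys.argv[1:5]]
def loc(T,psi): 
    d=np.array(T[:3])-p; c,s=np.cos(psi),np.sin(psi)
    return np.array([c*d[0]+s*d[1], s*d[0]-c*d[1], -d[2]])
print("t",st["clock"],"p",p,"psi",psi,"F",st["ft_force"],"gap",st["finger_gap"],"grip",st["grip_force"],"j1,j6",st["joints"][[0,5]])
if len(sys.argv)>1: print("turn deg",-np.degrees(T[3]-psi),"before-turn shift",loc(T,psi),"after-turn shift",loc(T,T[3]))
E
python3 go.py .4955 .03 .1 .045
```

```text
t 1.45 p [ 0.1774 -0.5993  0.208 ] psi 0.2878387266387366 F [ 0.0817 -0.2916  0.4715] gap 0.0855196323975863 grip 0.0 j1,j6 [-1.4091 -0.1261]
turn deg 13.913634138730725 before-turn shift [ 0.4837 -0.5131  0.108 ] after-turn shift [ 0.3461 -0.6143  0.108 ]
```

Call:
step_arm:
  increments:
    - [[0, 0, 0], 7.0]
    - [[0, 0, 0], 7.0]
    - [[0.0193, -0.0341, 0], 0]
    - [[0.0193, -0.0341, 0], 0]
    - [[0.0193, -0.0341, 0], 0]
  fingers: 1
  grip_force: 60

```text
clock: 1.87
tcp_pos: [0.2309, -0.4934, 0.2074]
tool_rot: [-0.0, 1.0, 0.021, 0.0]
ft_force: [0.5, -0.4, 0.0]
finger_gap: 0.0256
grip_force: 0.0
```

Call:
step_arm:
  increments:
    - [[0.0193, -0.0341, 0], 0]
    - [[0.0193, -0.0341, 0], 0]
    - [[0.0193, -0.0341, 0], 0]
    - [[0.0193, -0.0341, 0], 0]
    - [[0.0193, -0.0341, 0], 0]

```text
clock: 2.28
tcp_pos: [0.3203, -0.3184, 0.2082]
tool_rot: [0.0, 1.0, 0.021, 0.0]
ft_force: [0.7, -0.2, -0.4]
finger_gap: -0.0001
grip_force: 0.0
```

Call:
step_arm:
  increments:
    - [[0.0193, -0.0341, 0], 0]
    - [[0.0193, -0.0341, 0], 0]
    - [[0.0193, -0.0341, 0], 0]
    - [[0.0193, -0.0341, 0], 0]
    - [[0.0193, -0.0341, 0], 0]

```text
clock: 2.7
tcp_pos: [0.4094, -0.1438, 0.2085]
tool_rot: [0.0, 1.0, 0.022, 0.001]
ft_force: [1.4, -0.5, 0.1]
finger_gap: -0.0001
grip_force: 0.0
```

Call:
step_arm:
  increments:
    - [[0.0193, -0.0341, 0], 0]
    - [[0.0193, -0.0341, 0], 0]
    - [[0.0193, -0.0341, 0], 0]
    - [[0.0193, -0.0341, 0], 0]
    - [[0.0193, -0.0341, 0], 0]

```text
clock: 3.12
tcp_pos: [0.4985, 0.0311, 0.2084]
tool_rot: [0.0, 1.0, 0.022, 0.0]
ft_force: [0.5, -0.5, 0.1]
finger_gap: 0.0008
grip_force: 0.0
```

```bash
python3 go.py .4955 .03 .08 .045
python3 - <<'E'
from h import *
s=vision.capture("side");t=vision.capture("top")
k=lambda c,u,v,w,h,z:cv2.resize(c["image"][v:v+h,u:u+w],(w*z,h*z),interpolation=cv2.INTER_CUBIC)
cv2.imwrite("pics/c2.png",np.hstack([k(t,160,150,130,150,3),k(s,170,100,130,150,3)]))
E
```

```text
t 3.1167 p [0.4985 0.0311 0.2084] psi 0.04377633042773284 F [ 0.5137 -0.4951  0.0784] gap 0.0007618052724713405 grip 0.0 j1,j6 [-0.0957  1.4313]
turn deg -0.070111102009487 before-turn shift [-0.003   0.0009  0.1284] after-turn shift [-0.003   0.0009  0.1284]
```

View pics/c2.png

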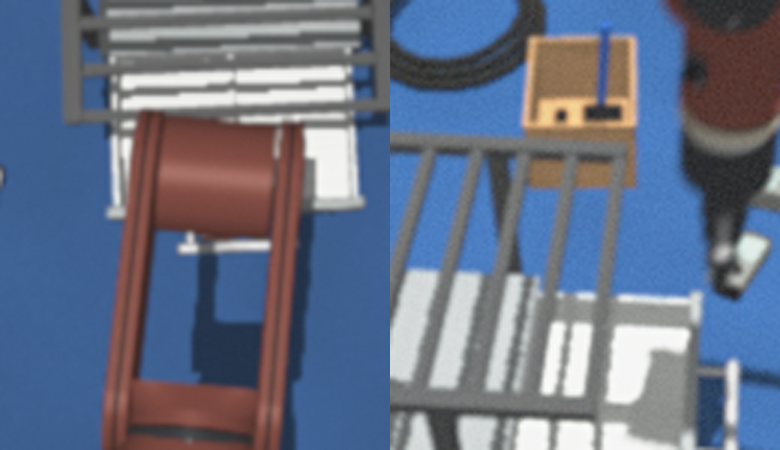

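The crop shows the arm's wide red wrist fork above the gripper, with its front end at top-view px about (211,186). In the side view the cream ring between wrist and gripper is at px about (283,143). I need their heights to know how far the wrist may go past the shelf edge.

```bash
python3 - <<'E'
from h import *
np.set_printoptions(precision=4,suppress=True)
s=vision.capture("side");t=vision.capture("top")
S=lambda u,v:((u-390+.5)/3-.5+170,(v+.5)/3-.5+100)
T=lambda u,v:((u+.5)/3-.5+160,(v+.5)/3-.5+150)
for z in np.arange(.2,.5,.03): print(round(z,2),"axis px side crop",((proj(s,[.4985,.0311,z])-[170,100]+.5)*3-.5+[390,0]).round(), "fork front at",onz(t,T(220,108),z)[:2],"corners y",onz(t,T(150,110),z)[1],onz(t,T(300,122),z)[1])
# ring edges (front,back) side
def planey(uv,y): 
    o,d=ray(s,S(*uv)); return o+d*(y-o[1])/d[1]
for uv in((685,130),(775,105),(730,140),(705,200),(770,175),(690,165),(775,140)): print(uv,planey(uv,.031))
E
```

```text
0.2 axis px side crop [713. 309.] fork front at [0.6038 0.0438] corners y 0.11238463539108995 -0.03466179296779792
0.23 axis px side crop [715. 286.] fork front at [0.5996 0.043 ] corners y 0.11014322450761801 -0.03382062786004532
0.26 axis px side crop [716. 263.] fork front at [0.5953 0.0422] corners y 0.10790181362414605 -0.032979462752292715
0.29 axis px side crop [718. 238.] fork front at [0.591  0.0414] corners y 0.1056604027406741 -0.0321382976445401
0.32 axis px side crop [719. 212.] fork front at [0.5868 0.0406] corners y 0.10341899185720214 -0.031297132536787495
0.35 axis px side crop [721. 185.] fork front at [0.5825 0.0398] corners y 0.10117758097373022 -0.030455967429034895
0.38 axis px side crop [723. 156.] fork front at [0.5782 0.039 ] corners y 0.09893617009025825 -0.029614802321282278
0.41 axis px side crop [725. 126.] fork front at [0.574  0.0382] corners y 0.09669475920678632 -0.028773637213529674
0.44 axis px side crop [727.  94.] fork front at [0.5697 0.0374] corners y 0.09445334832331435 -0.027932472105777064
0.47 axis px side crop [729.  61.] fork front at [0.5654 0.0366] corners y 0.0922119374398424 -0.02709130699802446
(685, 130) [0.5284 0.031  0.4033]
(775, 105) [0.4631 0.031  0.4334]
(730, 140) [0.494  0.031  0.3968]
(705, 200) [0.5106 0.031  0.3321]
(770, 175) [0.4612 0.031  0.3642]
(690, 165) [0.5236 0.031  0.3684]
(775, 140) [0.4603 0.031  0.4   ]
```

Call:
step_arm:
  increments:
    - [[-0.003, 0.001, 0.03], 0]
    - [[0, 0, 0.04], 0]
    - [[0, 0, 0.04], 0]
    - [[0, 0, 0.02], 0]
    - [[0, 0, 0], 0]

```text
clock: 3.73
tcp_pos: [0.4897, 0.0268, 0.0727]
tool_rot: [-0.0, 1.0, 0.021, -0.005]
ft_force: [-0.8, -0.7, -0.8]
finger_gap: -0.0002
grip_force: 0.0
```

Call:
step_arm:
  increments:
    - [[0, 0, 0.012], 0]
    - [[0, 0, 0.012], 0]
    - [[0, 0, 0.012], 0]
    - [[0, 0, 0.012], 0]
    - [[0, 0, 0], 0]

```text
clock: 4.15
tcp_pos: [0.4936, 0.0278, 0.0282]
tool_rot: [-0.0, 1.0, 0.022, -0.001]
ft_force: [-0.7, -0.4, -0.9]
finger_gap: -0.0001
grip_force: 0.0
```

Call:
step_arm:
  increments:
    - [[-0.005, 0, 0], 0]
    - [[-0.005, 0, 0], 0]
    - [[-0.005, 0, 0], 0]
    - [[-0.004, 0, 0], 0]
    - [[0, 0, 0], 0]

```text
clock: 4.57
tcp_pos: [0.4752, 0.0271, 0.0304]
tool_rot: [0.0, 1.0, 0.022, 0.0]
ft_force: [-0.3, 0.2, -0.0]
finger_gap: -0.0001
grip_force: 0.0
```

```bash
python3 go.py
python3 - <<'E'
from h import *
np.set_printoptions(precision=4,suppress=True)
s=vision.capture("side");t=vision.capture("top")
# side-view handle/panel x by red-less bright profile along crop row; use spotter tray shift as a check
for n in("tray","drawer"):
  for c in(s,t): print(n,[(np.round(r["location"],3),round(r["score"],2)) for r in spotter.find_in(c,n)][:1])
k=lambda c,u,v,w,h,z:cv2.resize(c["image"][v:v+h,u:u+w],(w*z,h*z),interpolation=cv2.INTER_CUBIC)
cv2.imwrite("pics/c3.png",np.hstack([k(t,180,150,100,110,4),k(s,200,170,100,110,4)]))
E
```

```text
t 4.5667 p [0.4752 0.0271 0.0304] psi 0.04347065949647551 F [-0.2747  0.2447 -0.0372] gap -0.0001173694433153499 grip 0.0 j1,j6 [-0.1089  1.4184]
tray [(array([0.59 , 0.057, 0.014]), 0.86)]
tray [(array([0.6  , 0.026, 0.01 ]), 0.86)]
drawer [(array([0.585, 0.056, 0.016]), 0.94)]
drawer [(array([0.595, 0.026, 0.014]), 0.74)]
```

View pics/c3.png

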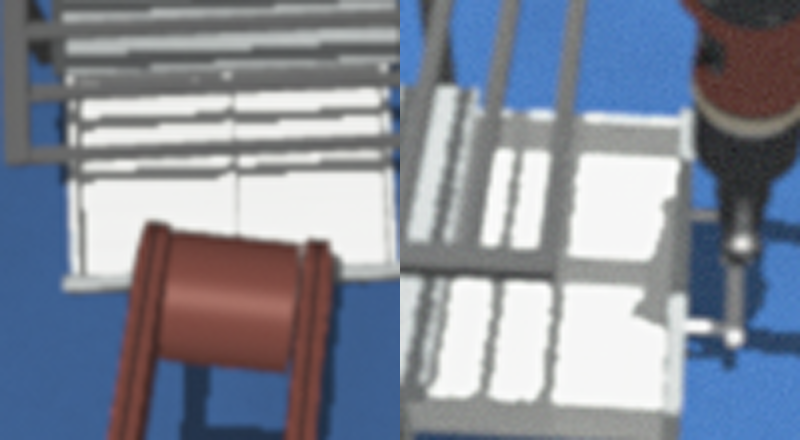

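```bash
python3 - <<'E'
from h import *
np.set_printoptions(precision=4,suppress=True)
s=vision.capture("side");t=vision.capture("top")
B0=lambda u,v:((u-400+.5)/4-.5+190,(v+.5)/4-.5+180)
B1=lambda u,v:((u-400+.5)/4-.5+200,(v+.5)/4-.5+170)
A0=lambda u,v:((u+.5)/4-.5+185,(v+.5)/4-.5+155)
A1=lambda u,v:((u+.5)/4-.5+180,(v+.5)/4-.5+150)
print("handle L before/after",onz(s,B0(775,300),.038),onz(s,B1(735,338),.038))
print("panel R",onz(s,B0(730,72),.063),onz(s,B1(686,115),.063))
print("panel L top",onz(t,A0(45,266),.063),onz(t,A1(65,286),.063))
print("tcp in side crop",(proj(s,[.4752,.0271,.0304])-[200,170]+.5)*4-.5+[400,0])
E
```

```text
handle L before/after [0.4704 0.0858 0.038 ] [0.4705 0.0841 0.038 ]
panel R [ 0.5192 -0.106   0.063 ] [ 0.5221 -0.1025  0.063 ]
panel L top [0.5088 0.1655 0.063 ] [0.5088 0.1655 0.063 ]
tcp in side crop [732.9001 278.7012]
```

```bash
python3 - <<'E'
from h import *
np.set_printoptions(precision=4,suppress=True)
s=vision.capture("side")
B1=lambda u,v:((u-400+.5)/4-.5+200,(v+.5)/4-.5+170)
for uv in((742,245),(742,258),(742,230)):
  o,d=ray(s,B1(*uv)); print(uv,o+d*(.027-o[1])/d[1])
im=s["image"];im=cv2.resize(im[205:265,255:305],None,fx=12,fy=10,interpolation=cv2.INTER_CUBIC)
cv2.imwrite("pics/c4.png",im)
E
```

```text
(742, 245) [0.4709 0.027  0.0731]
(742, 258) [0.4699 0.027  0.0572]
(742, 230) [0.4719 0.027  0.091 ]
```

View pics/c4.png

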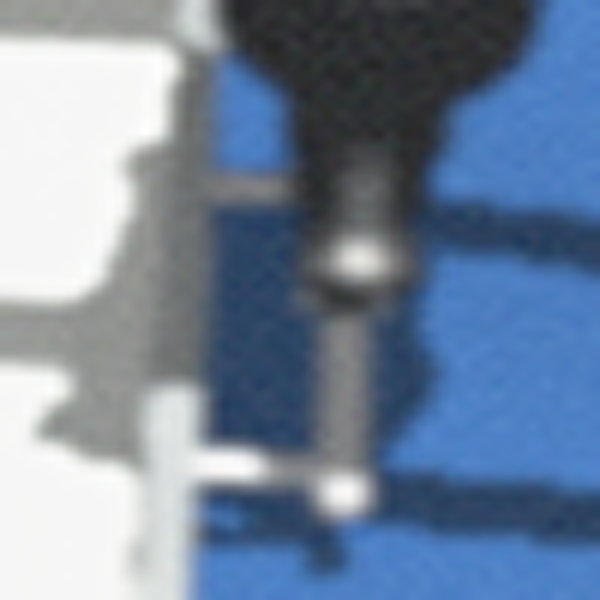

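The crop shows the fingertip ending above the handle bar, at crop px (355,305), even though TCP z reads 0.030. The pull met no force and the drawer did not move. I'll go back in behind the bar and lower slowly, watching the force.

Call:
step_arm:
  increments:
    - [[0.01, 0, 0], 0]
    - [[0.01, 0, 0], 0]
    - [[0, 0, 0], 0]
    - [[0, 0, 0.008], 0]
    - [[0, 0, 0], 0]

```text
clock: 5.43
tcp_pos: [0.4943, 0.0281, 0.0204]
tool_rot: [-0.0, 1.0, 0.022, -0.001]
ft_force: [-0.3, 1.0, -0.2]
finger_gap: 0.0003
grip_force: 0.0
```

Call:
step_arm:
  increments:
    - [[0, 0, 0.006], 0]
    - [[0, 0, 0.003], 0]
    - [[0, 0, 0], 0]

```text
clock: 5.68
tcp_pos: [0.4946, 0.028, 0.0118]
tool_rot: [-0.0, 1.0, 0.022, -0.001]
ft_force: [-0.5, -0.7, 0.4]
finger_gap: 0.0
grip_force: 0.0
```

Call:
step_arm:
  increments:
    - [[-0.005, 0, 0], 0]
    - [[-0.004, 0, 0], 0]
    - [[-0.004, 0, 0], 0]

```text
clock: 5.93
tcp_pos: [0.4827, 0.0273, 0.0132]
tool_rot: [0.0, 1.0, 0.022, 0.0]
ft_force: [1.6, -0.4, 0.5]
finger_gap: 0.0
grip_force: 0.5
```

Call:
step_arm:
  increments:
    - [[-0.004, 0, 0], 0]
    - [[-0.002, 0, 0], 0]
    - [[0, 0, 0], 0]

```text
clock: 6.18
tcp_pos: [0.4762, 0.0271, 0.0131]
tool_rot: [0.0, 1.0, 0.022, -0.0]
ft_force: [0.3, 1.5, -0.9]
finger_gap: -0.0001
grip_force: 0.0
```

```bash
python3 - <<'E'
from h import *
s=vision.capture("side")
im=s["image"];im=cv2.resize(im[205:265,255:305],None,fx=12,fy=10,interpolation=cv2.INTER_CUBIC)
cv2.imwrite("pics/c5.png",im)
E
```

```text
(no output)
```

View pics/c5.png

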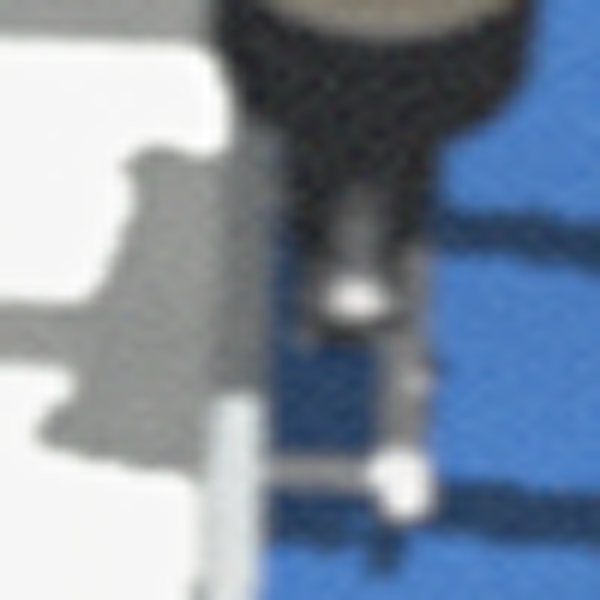

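The drawer has now moved: the handle end went from crop x 342 to 405, about 13 mm. I'll pull slightly further, then lift and go to the tester.

Call:
step_arm:
  increments:
    - [[-0.003, 0, 0], 0]
    - [[-0.003, 0, 0], 0]
    - [[0.004, 0, 0], 0]
    - [[0, 0, -0.03], 0]
    - [[0, 0, -0.04], 0]

```text
clock: 6.65
tcp_pos: [0.471, 0.0274, 0.0799]
tool_rot: [-0.001, 1.0, 0.022, -0.005]
ft_force: [0.8, -0.2, 0.0]
finger_gap: 0.0002
grip_force: 0.0
```

Call:
step_arm:
  increments:
    - [[0, 0, -0.04], 0]
    - [[0, 0, -0.02], 0]
    - [[0, 0, 0], 6.0]
    - [[0, 0, 0], 6.0]
    - [[0, 0, 0], 0]
  fingers: 0.15

```text
clock: 7.07
tcp_pos: [0.4753, 0.027, 0.1436]
tool_rot: [0.0, 0.996, -0.085, 0.0]
ft_force: [-0.1, -0.4, -0.6]
finger_gap: 0.0608
grip_force: 0.0
```

```bash
python3 go.py .3996 -.315 .06 -.165
python3 - <<'E'
from fit import *
np.set_printoptions(precision=4,suppress=True)
s=vision.capture("side");t=vision.capture("top")
cv2.imwrite("pics/raw_s1.png",s["image"])
box=lambda p:[(-.06,.06,-.023,.023,0,.034)]
print(fitp((s,t),[.44,-.315,.03],box,[.44,-.32,-.18],1))
E
```

```text
t 7.0667 p [0.4753 0.027  0.1436] psi -0.16963375879767423 F [-0.065  -0.3963 -0.6069] gap 0.06084234510651142 grip 0.0 j1,j6 [-0.1091  1.6313]
turn deg -0.26549482238834754 before-turn shift [-0.0168  0.3499  0.0836] after-turn shift [-0.0185  0.3498  0.0836]
(array([ 0.4464, -0.3223, -0.1561]), np.float64(60964.7734375), [62899, 595])
```

Call:
step_arm:
  increments:
    - [[-0.0017, 0.035, 0], 0]
    - [[-0.0017, 0.035, 0], 0]
    - [[-0.0017, 0.035, 0], 0]
    - [[-0.0017, 0.035, 0], 0]
    - [[-0.0017, 0.035, 0], 0]

```text
clock: 7.58
tcp_pos: [0.4367, -0.1453, 0.1425]
tool_rot: [-0.0, 0.997, -0.081, -0.0]
ft_force: [0.5, 0.0, 0.2]
finger_gap: 0.0726
grip_force: 0.0
```

Call:
step_arm:
  increments:
    - [[-0.0017, 0.035, 0], 0]
    - [[-0.0017, 0.035, 0], 0]
    - [[-0.0017, 0.035, 0], 0]
    - [[-0.0017, 0.035, 0], 0]
    - [[-0.0017, 0.035, 0], 0]

```text
clock: 8.0
tcp_pos: [0.3993, -0.3167, 0.1423]
tool_rot: [-0.0, 0.997, -0.081, -0.0]
ft_force: [-0.0, -0.6, -0.9]
finger_gap: 0.0723
grip_force: 0.0
```

Call:
step_arm:
  increments:
    - [[0, 0, 0.03], 0]
    - [[0, 0, 0.03], 0]
    - [[0, 0, 0.02], 0]
    - [[0, 0, 0], 0]
  fingers: 0.05

```text
clock: 8.33
tcp_pos: [0.3968, -0.3123, 0.0575]
tool_rot: [-0.003, 0.997, -0.082, -0.004]
ft_force: [-0.7, 0.2, -0.2]
finger_gap: 0.0812
grip_force: 0.0
```

```bash
python3 go.py .3996 -.315 .0 -.165
python3 - <<'E'
from fit import *
s=vision.capture("side");t=vision.capture("top")
k=lambda c,u,v,w,h,z:cv2.resize(c["image"][v:v+h,u:u+w],(w*z,h*z),interpolation=cv2.INTER_CUBIC)
cv2.imwrite("pics/c6.png",np.hstack([k(s,260,120,80,80,5),k(t,180,150,80,80,5)]))
E
```

```text
t 8.3333 p [ 0.3968 -0.3123  0.0575] psi -0.16414899974870223 F [-0.7298  0.1801 -0.1677] gap 0.08119589209676133 grip 0.0 j1,j6 [-0.8231  0.9119]
turn deg 0.04875872276393518 before-turn shift [0.0032 0.0022 0.0575] after-turn shift [0.0032 0.0022 0.0575]
```

View pics/c6.png

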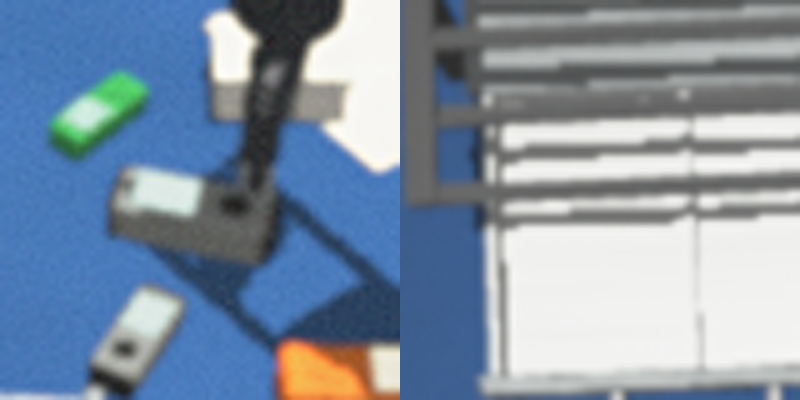

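```bash
python3 - <<'E'
from h import *
np.set_printoptions(precision=4,suppress=True)
s=vision.capture("side")
def Y(uv,y): 
    o,d=ray(s,uv); return o+d*(y-o[1])/d[1]
for v in(185,190): print(Y((260+252/5,120+v/5),-.267))
psi=-.164
for sg in(1,-1):
  q=np.array([.3968,-.3123,.0575])+sg*.0406*np.array([-np.sin(psi),np.cos(psi),0])
  for dz in(0,.013,.03): print(sg,dz,(proj(s,q+[0,0,dz])-[260,120])*5)
# closed-tip check from c4 shot: tip at native px, tcp (.4752,.0271,.0304); c5: tcp (.4762,.0271,.0131)
for uv,y in(((255+355/12,205+305/10),.027),((255+355/12,205+335/10),.027)): print(Y(uv,y))
E
```

```text
[ 0.4052 -0.267   0.1009]
[ 0.4047 -0.267   0.0964]
1 0 [247.9108 226.7562]
1 0.013 [249.9111 212.9597]
1 0.03 [252.5722 194.6065]
-1 0 [268.3962 150.7391]
-1 0.013 [270.4662 136.9278]
-1 0.03 [273.218  118.5669]
[0.4711 0.027  0.0502]
[0.4703 0.027  0.0351]
```

Both finger measurements agree: the real tips sit about 20 mm behind the reported TCP when shut and about 35 mm behind when open. I'll descend further than the reading suggests, watching the force.

Call:
step_arm:
  increments:
    - [[0.003, 0.002, 0.02], 0]
    - [[0, 0, 0.02], 0]
    - [[0, 0, 0.015], 0]
    - [[0, 0, 0.008], 0]
    - [[0, 0, 0], 0]

```text
clock: 8.9
tcp_pos: [0.4029, -0.3175, -0.0002]
tool_rot: [-0.0, 0.997, -0.082, -0.0]
ft_force: [-0.5, 0.5, -0.3]
finger_gap: 0.0812
grip_force: 0.0
```

Call:
step_arm:
  increments:
    - [[0, 0, 0.006], 0]
    - [[0, 0, 0.004], 0]
    - [[0, 0, 0], 0]

```text
clock: 9.15
tcp_pos: [0.4032, -0.3181, -0.0097]
tool_rot: [0.0, 0.997, -0.083, 0.0]
ft_force: [-1.0, 0.2, -0.2]
finger_gap: 0.0813
grip_force: 0.0
```

Call:
step_arm:
  increments:
    - [[-0.002, 0, 0.005], 0]
    - [[0, 0, 0.003], 0]
    - [[0, 0, 0], 0]

```text
clock: 9.4
tcp_pos: [0.4005, -0.3171, -0.0185]
tool_rot: [-0.0, 0.997, -0.083, -0.0]
ft_force: [-0.4, -1.0, 0.4]
finger_gap: 0.0813
grip_force: 0.0
```

Call:
step_arm:
  increments:
    - [[0, 0, 0], 0]
    - [[0, 0, 0], 0]
    - [[0, 0, 0], 0]
    - [[0, 0, 0], 0]
    - [[0, 0, 0], 0]
  fingers: 1
  grip_force: 80

```text
clock: 9.82
tcp_pos: [0.4014, -0.318, -0.0173]
tool_rot: [0.0, 0.997, -0.083, 0.0]
ft_force: [0.2, 0.3, 4.1]
finger_gap: 0.0447
grip_force: 82.4
```

Call:
step_arm:
  increments:
    - [[0, 0, 0], 0]
    - [[0, 0, -0.01], 0]
    - [[0, 0, -0.02], 0]
    - [[0, 0, -0.02], 0]
    - [[0, 0, 0], 0]

```text
clock: 10.23
tcp_pos: [0.4027, -0.3194, 0.0356]
tool_rot: [0.002, 0.997, -0.083, 0.002]
ft_force: [0.5, -0.6, -2.0]
finger_gap: 0.0448
grip_force: 81.9
```

```bash
python3 go.py .45 .105 .12 .045
```

```text
t 10.2333 p [ 0.4027 -0.3194  0.0356] psi -0.1659167901979113 F [ 0.5084 -0.6324 -1.9562] gap 0.04484085303797405 grip 81.90162062644958 j1,j6 [-0.824   0.9127]
turn deg -12.08464190678657 before-turn shift [-0.0234 -0.4264 -0.0844] after-turn shift [ 0.0664 -0.4218 -0.0844]
```

Call:
step_arm:
  increments:
    - [[0, 0, -0.03], 0]
    - [[0, 0, -0.03], -6.0]
    - [[0, 0, -0.025], -6.0]
    - [[0.0128, -0.0372, 0], 0]
    - [[0.0128, -0.0372, 0], 0]

```text
clock: 10.65
tcp_pos: [0.4241, -0.2436, 0.1185]
tool_rot: [0.001, 1.0, 0.02, 0.002]
ft_force: [-0.1, 1.5, -3.4]
finger_gap: 0.0448
grip_force: 82.8
```

Call:
step_arm:
  increments:
    - [[0.0128, -0.0372, 0], 0]
    - [[0.0128, -0.0372, 0], 0]
    - [[0.0128, -0.0372, 0], 0]
    - [[0.0128, -0.0372, 0], 0]
    - [[0.0128, -0.0372, 0], 0]

```text
clock: 11.07
tcp_pos: [0.4785, -0.0514, 0.1159]
tool_rot: [-0.0, 1.0, 0.022, -0.001]
ft_force: [2.1, -0.3, -2.1]
finger_gap: 0.0446
grip_force: 82.7
```

Call:
step_arm:
  increments:
    - [[0.0128, -0.0372, 0], 0]
    - [[0.0128, -0.0372, 0], 0]
    - [[0.0128, -0.0372, 0], 0]
    - [[0.0128, -0.0372, 0], 0]
    - [[0, 0, 0], 0]

```text
clock: 11.48
tcp_pos: [0.5242, 0.1037, 0.1161]
tool_rot: [-0.002, 1.0, 0.024, 0.0]
ft_force: [-0.9, -1.2, -2.7]
finger_gap: 0.0446
grip_force: 83.0
```

```bash
python3 go.py .526 .096 .03 .045
python3 - <<'E'
from h import *
s=vision.capture("side");t=vision.capture("top")
k=lambda c,u,v,w,h,z:cv2.resize(c["image"][v:v+h,u:u+w],(w*z,h*z),interpolation=cv2.INTER_CUBIC)
cv2.imwrite("pics/c7.png",np.hstack([k(s,190,100,120,180,3),k(t,165,130,130,180,3)]))
E
```

```text
t 11.4833 p [0.5242 0.1037 0.1161] psi 0.04840969284441008 F [-0.8738 -1.1594 -2.7012] gap 0.04463197535366137 grip 83.00220251083374 j1,j6 [0.0457 1.5669]
turn deg 0.1953610094206546 before-turn shift [0.0014 0.0078 0.0861] after-turn shift [0.0015 0.0078 0.0861]
```

View pics/c7.png

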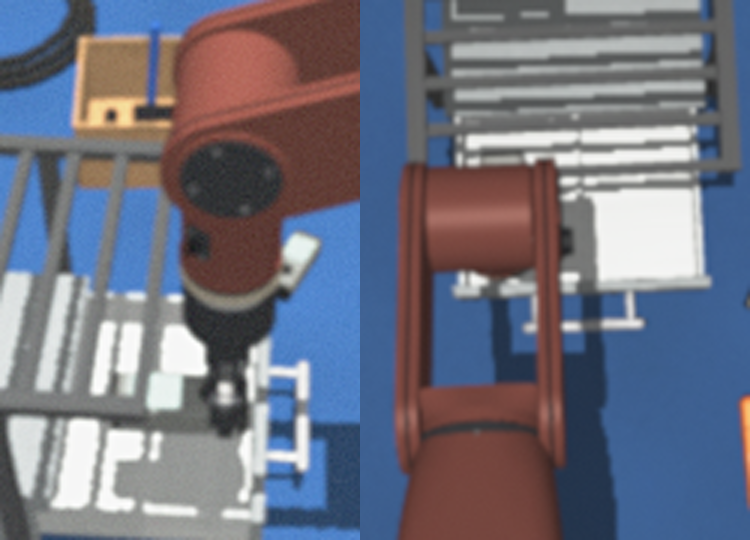

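The view shows the tester held level, its screen at side crop (165,390) under the shelf edge. The wrist drum's hub is at side crop (232,178), with the fork's lower rim at about (232,245). I'll check the drum height before lowering.

```bash
python3 - <<'E'
from h import *
np.set_printoptions(precision=4,suppress=True)
s=vision.capture("side");t=vision.capture("top")
S=lambda u,v:((u+.5)/3-.5+190,(v+.5)/3-.5+100)
T=lambda u,v:((u-360+.5)/3-.5+165,(v+.5)/3-.5+130)
def Y(uv,y): 
    o,d=ray(s,S(*uv)); return o+d*(y-o[1])/d[1]
for y in(.165,.175): print(Y((232,178),y),"front rim",Y((163,175),y),"bottom rim",Y((232,243),y),"hub edge",Y((180,178),y))
for z in(.40,.45,.5): print(z,onz(t,T(410,165),z),onz(t,T(545,162),z))
print("handle L,R top",onz(t,T(527,328),.038),onz(t,T(640,323),.038),"panel L,R",onz(t,T(457,294),.063),onz(t,T(709,282),.063))
E
```

```text
[0.5202 0.165  0.4787] front rim [0.564  0.165  0.4768] bottom rim [0.5189 0.165  0.42  ] hub edge [0.5532 0.165  0.4753]
[0.5195 0.175  0.488 ] front rim [0.5624 0.175  0.4861] bottom rim [0.5183 0.175  0.4304] hub edge [0.5519 0.175  0.4847]
0.4 [0.5778 0.1691 0.4   ] [0.5805 0.0553 0.4   ]
0.45 [0.5706 0.1624 0.45  ] [0.5732 0.0533 0.45  ]
0.5 [0.5634 0.1558 0.5   ] [0.5659 0.0513 0.5   ]
handle L,R top [0.4528 0.0883 0.038 ] [ 0.4582 -0.0334  0.038 ] panel L,R [0.488  0.1616 0.063 ] [ 0.5008 -0.1065  0.063 ]
```

Call:
step_arm:
  increments:
    - [[0.001, 0.008, 0.02], 0]
    - [[0, 0, 0.03], 0]
    - [[0, 0, 0.03], 0]
    - [[0, 0, 0.02], 0]
    - [[0, 0, 0.005], 0]

```text
clock: 12.1
tcp_pos: [0.5211, 0.0876, 0.0076]
tool_rot: [0.0, 1.0, 0.02, -0.004]
ft_force: [-1.0, -0.2, -3.4]
finger_gap: 0.0448
grip_force: 82.8
```

Call:
step_arm:
  increments:
    - [[0, 0, 0.005], 0]
    - [[0, 0, 0.004], 0]
    - [[0, 0, 0.003], 0]
    - [[0, 0, 0], 0]

```text
clock: 12.43
tcp_pos: [0.526, 0.0892, 0.0008]
tool_rot: [0.0, 1.0, 0.022, 0.001]
ft_force: [-0.4, 0.1, -1.7]
finger_gap: 0.0445
grip_force: 82.8
```

Call:
step_arm:
  increments:
    - [[0, -0.006, 0], 0]
    - [[0, 0, 0.002], 0]
    - [[0, 0, 0.002], 0]
    - [[0, 0, 0.001], 0]
    - [[0, 0, 0], 0]

```text
clock: 12.85
tcp_pos: [0.5247, 0.0956, -0.0052]
tool_rot: [0.0, 1.0, 0.022, -0.0]
ft_force: [-1.0, -0.1, -1.6]
finger_gap: 0.045
grip_force: 82.9
```

Call:
step_arm:
  increments:
    - [[0, 0, 0.002], 0]
    - [[0, 0, 0.001], 0]
    - [[0, 0, 0], 0]

```text
clock: 13.1
tcp_pos: [0.528, 0.0957, -0.0054]
tool_rot: [-0.0, 1.0, 0.022, 0.003]
ft_force: [0.0, 1.2, 8.6]
finger_gap: 0.0448
grip_force: 84.5
```

Call:
step_arm:
  increments:
    - [[0, 0, 0.001], 0]
    - [[0, 0, 0.001], 0]
    - [[0, 0, 0], 0]

```text
clock: 13.35
tcp_pos: [0.5302, 0.0958, -0.0054]
tool_rot: [-0.0, 1.0, 0.022, 0.005]
ft_force: [0.5, 0.4, 18.2]
finger_gap: 0.0447
grip_force: 85.6
```

Call:
step_arm:
  increments:
    - [[0, 0, -0.003], 0]
    - [[0, 0, 0], 0]
    - [[0, 0, 0], 0]
    - [[0, 0, 0], 0]
    - [[0, 0, 0], 0]
  fingers: 0.28

```text
clock: 13.77
tcp_pos: [0.5244, 0.0954, -0.0075]
tool_rot: [0.0, 1.0, 0.022, -0.001]
ft_force: [-0.5, -0.7, 0.1]
finger_gap: 0.0614
grip_force: 0.0
```

Call:
step_arm:
  increments:
    - [[0, 0, -0.02], 0]
    - [[0, 0, -0.03], 0]
    - [[0, 0, -0.035], 0]
    - [[0, 0, -0.035], 0]
    - [[0, 0, -0.02], 0]

```text
clock: 14.18
tcp_pos: [0.5264, 0.0956, 0.1367]
tool_rot: [-0.0, 1.0, 0.022, 0.002]
ft_force: [1.6, -0.7, -0.1]
finger_gap: 0.0618
grip_force: 0.0
```

```bash
python3 go.py .555 .312 .14 2.96
```

```text
t 14.1833 p [0.5264 0.0956 0.1367] psi 0.04351424701720928 F [ 1.5878 -0.7207 -0.112 ] gap 0.06178582490358201 grip 0.0 j1,j6 [0.0321 1.5594]
turn deg -167.10232465594785 before-turn shift [ 0.0379 -0.215  -0.0033] after-turn shift [ 0.011   0.218  -0.0033]
```

Call:
step_arm:
  increments:
    - [[-0.023, 0, 0], 0]
    - [[-0.023, 0, 0], 6.7]
    - [[0, 0, 0], 6.7]
    - [[-0.0076, -0.0393, 0], 0]
    - [[-0.0076, -0.0393, 0], 0]
  fingers: 0.05

```text
clock: 14.6
tcp_pos: [0.4789, 0.1727, 0.1329]
tool_rot: [0.0, 0.995, -0.098, 0.0]
ft_force: [1.2, -0.0, -0.5]
finger_gap: 0.0817
grip_force: 0.0
```

Call:
step_arm:
  increments:
    - [[-0.0076, -0.0393, 0], 0]
    - [[0.0182, -0.0361, 0], 0]
    - [[0.0182, -0.0361, 0], 0]
    - [[0.0182, -0.0361, 0], 0]
    - [[0, 0, 0], 0]

```text
clock: 15.02
tcp_pos: [0.5551, 0.3143, 0.1303]
tool_rot: [-0.001, 0.996, -0.094, -0.001]
ft_force: [-1.8, 0.5, -0.4]
finger_gap: 0.0816
grip_force: 0.0
```

```bash
python3 go.py .554 .312 .0 -.19; python3 - <<'E'
from fit import *
np.set_printoptions(precision=4,suppress=True)
s=vision.capture("side");t=vision.capture("top")
# tester in tray: dark non-white look via spotter
for c in(s,t):
  print([(np.round(r["location"],3),round(r["score"],2)) for r in spotter.find_in(c,"tester")])
m=comp(s,[.45,.33,.02]) 
h=cv2.cvtColor(s["image"],cv2.COLOR_BGR2HSV)
E
```

```text
t 15.0167 p [0.5551 0.3143 0.1303] psi -0.18788362579876994 F [-1.7832  0.5048 -0.3578] gap 0.08155060587715561 grip 0.0 j1,j6 [0.3908 2.149 ]
turn deg 0.1212593096008535 before-turn shift [-0.0007  0.0025  0.1303] after-turn shift [-0.0007  0.0025  0.1303]
[(array([ 0.512, -0.42 ,  0.025]), 0.68), (array([0.517, 0.119, 0.038]), 0.57)]
[(array([0.56 , 0.096, 0.047]), 0.93), (array([ 0.317, -0.167,  0.036]), 0.75), (array([ 0.478, -0.194,  0.026]), 0.7), (array([ 0.517, -0.425,  0.026]), 0.53), (array([0.526, 0.3  , 0.029]), 0.2)]
```

Call:
step_arm:
  increments:
    - [[0, 0.0025, 0.03], 0]
    - [[0, 0, 0.035], 0]
    - [[0, 0, 0.03], 0]
    - [[0, 0, 0.015], 0]
    - [[0, 0, 0.008], 0]

```text
clock: 15.63
tcp_pos: [0.5498, 0.3049, 0.0124]
tool_rot: [0.001, 0.995, -0.096, -0.002]
ft_force: [-0.5, -0.9, 0.4]
finger_gap: 0.0814
grip_force: 0.0
```

Call:
step_arm:
  increments:
    - [[0, 0, 0.008], 0]
    - [[0, 0, 0.008], 0]
    - [[0, 0, 0.007], 0]
    - [[0, 0, 0.003], 0]
    - [[0, 0, 0], 0]

```text
clock: 16.05
tcp_pos: [0.5524, 0.307, -0.0111]
tool_rot: [0.0, 0.995, -0.095, -0.0]
ft_force: [0.5, 0.3, 0.0]
finger_gap: 0.0812
grip_force: 0.0
```

Call:
step_arm:
  increments:
    - [[0, 0, 0], 0]
    - [[0, 0, 0], 0]
    - [[0, 0, 0], 0]
    - [[0, 0, 0], 0]
    - [[0, 0, 0], 0]
  fingers: 1
  grip_force: 110

```text
clock: 16.47
tcp_pos: [0.5534, 0.3078, -0.0093]
tool_rot: [-0.001, 0.995, -0.095, 0.001]
ft_force: [-1.6, 0.4, 5.9]
finger_gap: 0.0364
grip_force: 110.0
```

```bash
python3 go.py .43 .22 .13 -.19
```

```text
t 16.4667 p [ 0.5534  0.3078 -0.0093] psi -0.1904467281778703 F [-1.6051  0.3503  5.8847] gap 0.036394217637183715 grip 109.95086040347815 j1,j6 [0.3829 2.1439]
turn deg -0.025595639181538257 before-turn shift [-0.1046  0.1096 -0.1393] after-turn shift [-0.1046  0.1095 -0.1393]
```

Call:
step_arm:
  increments:
    - [[0, 0, -0.01], 0]
    - [[0, 0, -0.02], 0]
    - [[0, 0, -0.02], 0]
    - [[0, 0, 0], 0]
    - [[0, 0, 0], 0]

```text
clock: 16.88
tcp_pos: [0.5534, 0.3074, 0.04]
tool_rot: [-0.001, 0.995, -0.095, 0.001]
ft_force: [0.2, 0.6, -5.2]
finger_gap: 0.0365
grip_force: 110.8
```

```bash
python3 go.py .43 .22 .13 -.19
```

```text
t 16.8833 p [0.5534 0.3074 0.04  ] psi -0.19041047840089115 F [ 0.2017  0.6384 -5.1737] gap 0.036461740083783854 grip 110.81168103500204 j1,j6 [0.3827 2.1439]
turn deg -0.02351867995234169 before-turn shift [-0.1047  0.1092 -0.09  ] after-turn shift [-0.1047  0.1092 -0.09  ]
```

Call:
step_arm:
  increments:
    - [[-0.021, 0.022, -0.018], 0]
    - [[-0.021, 0.022, -0.018], 0]
    - [[-0.021, 0.022, -0.018], 0]
    - [[-0.021, 0.022, -0.018], 0]
    - [[-0.021, 0.022, -0.018], 0]

```text
clock: 17.3
tcp_pos: [0.4259, 0.2177, 0.1272]
tool_rot: [0.001, 0.995, -0.095, -0.002]
ft_force: [0.8, 0.1, -3.7]
finger_gap: 0.0364
grip_force: 111.4
```

Call:
step_arm:
  increments:
    - [[0, 0, 0], -4.4]
    - [[0, 0, 0], -7]
    - [[0, 0, 0], -7]
    - [[0, 0, 0], -7]
    - [[0, 0, 0], -7]

```text
clock: 17.72
tcp_pos: [0.4273, 0.2185, 0.1272]
tool_rot: [0.0, 0.982, 0.189, -0.001]
ft_force: [0.5, 0.2, -5.2]
finger_gap: 0.0363
grip_force: 111.6
```

Call:
step_arm:
  increments:
    - [[0, 0, 0], -7]
    - [[0, 0, 0], -7]
    - [[0, 0, 0], -7]
    - [[0, 0, 0], -7]
    - [[0, 0, 0], -7]

```text
clock: 18.13
tcp_pos: [0.4272, 0.2186, 0.127]
tool_rot: [-0.0, 0.88, 0.476, -0.002]
ft_force: [0.5, 0.2, -5.2]
finger_gap: 0.0362
grip_force: 111.6
```

Call:
step_arm:
  increments:
    - [[0, 0, 0], -7]
    - [[0, 0, 0], -7]
    - [[0, 0, 0], -7]
    - [[0, 0, 0], -7]
    - [[0, 0, 0], -7]

```text
clock: 18.55
tcp_pos: [0.4271, 0.2186, 0.1269]
tool_rot: [-0.001, 0.696, 0.718, -0.002]
ft_force: [-0.3, -0.2, -5.5]
finger_gap: 0.0366
grip_force: 111.6
```

Call:
step_arm:
  increments:
    - [[0, 0, 0], -7]
    - [[0, 0, 0], -7]
    - [[0, 0, 0], -7]
    - [[0, 0, 0], -7]
    - [[0, 0, 0], -7]

```text
clock: 18.97
tcp_pos: [0.427, 0.2186, 0.1269]
tool_rot: [-0.001, 0.448, 0.894, -0.001]
ft_force: [-0.5, -0.4, -4.2]
finger_gap: 0.036
grip_force: 111.6
```

Call:
step_arm:
  increments:
    - [[0, 0, 0], -7]
    - [[0, 0, 0], -7]
    - [[0, 0, 0], -7]
    - [[0, 0, 0], -7]
    - [[0, 0, 0], -7]

```text
clock: 19.38
tcp_pos: [0.4269, 0.2185, 0.1268]
tool_rot: [-0.002, 0.158, 0.987, -0.001]
ft_force: [-0.4, -0.2, -4.7]
finger_gap: 0.0362
grip_force: 111.6
```

Call:
step_arm:
  increments:
    - [[0, 0, 0], -7]
    - [[0, 0, 0], -7]
    - [[0, 0, 0], -7]
    - [[0, 0, 0], 0]

```text
clock: 19.72
tcp_pos: [0.427, 0.2185, 0.127]
tool_rot: [-0.002, -0.024, 1.0, -0.0]
ft_force: [0.3, -0.2, -4.1]
finger_gap: 0.036
grip_force: 111.5
```

```bash
python3 go.py .524 -.032 .13 3.187; python3 - <<'E'
from fit import *
s=vision.capture("side");t=vision.capture("top")
for c in(s,t):
  for n in("crimper","tester"): print(n,[(np.round(r["location"],3),round(r["score"],2)) for r in spotter.find_in(c,n)])
E
```

```text
t 19.7167 p [0.427  0.2185 0.127 ] psi 3.1893493502327903 F [ 0.2841 -0.225  -4.1132] gap 0.03595811859783208 grip 111.52852379467731 j1,j6 [ 0.3083 -1.3103]
turn deg 0.13460785293697206 before-turn shift [-0.0849 -0.2549 -0.003 ] after-turn shift [-0.0855 -0.2547 -0.003 ]
crimper [(array([0.489, 0.229, 0.157]), 0.77)]
tester [(array([0.568, 0.113, 0.042]), 0.74), (array([ 0.518, -0.42 ,  0.024]), 0.7), (array([ 0.479, -0.178,  0.025]), 0.52)]
crimper [(array([0.576, 0.018, 0.012]), 0.62), (array([0.527, 0.21 , 0.158]), 0.5)]
tester [(array([0.558, 0.094, 0.046]), 0.85), (array([ 0.48 , -0.195,  0.026]), 0.84), (array([ 0.318, -0.171,  0.036]), 0.69), (array([ 0.516, -0.426,  0.027]), 0.66)]
```

Call:
step_arm:
  increments:
    - [[-0.0131, -0.0366, 0], 0]
    - [[-0.0131, -0.0366, 0], 0]
    - [[-0.0131, -0.0366, 0], 0]
    - [[-0.0131, -0.0366, 0], 0]
    - [[-0.0131, -0.0366, 0], 0]

```text
clock: 20.43
tcp_pos: [0.5024, 0.0373, 0.1292]
tool_rot: [0.0, -0.021, 1.0, -0.0]
ft_force: [1.0, 1.4, -5.3]
finger_gap: 0.0361
grip_force: 111.8
```

Call:
step_arm:
  increments:
    - [[-0.0131, -0.0366, 0], 0]
    - [[-0.0131, -0.0366, 0], 0]
    - [[0, 0, 0], 0]
    - [[0, 0, 0], 0]

```text
clock: 20.77
tcp_pos: [0.5319, -0.0352, 0.129]
tool_rot: [0.0, -0.019, 1.0, -0.0]
ft_force: [-0.2, 1.0, -5.1]
finger_gap: 0.0359
grip_force: 112.2
```

```bash
python3 go.py .53 -.033 .0 3.187
```

```text
t 20.7667 p [ 0.5319 -0.0352  0.129 ] psi 3.1799049124319216 F [-0.2324  1.0428 -5.1116] gap 0.0358989788521863 grip 112.22030275210273 j1,j6 [-0.214 -1.823]
turn deg -0.40651857292661975 before-turn shift [0.0018 0.0023 0.129 ] after-turn shift [0.0018 0.0023 0.129 ]
```

Call:
step_arm:
  increments:
    - [[0.002, 0.002, 0.025], 0]
    - [[0, 0, 0.03], 0]
    - [[0, 0, 0.03], 0]
    - [[0, 0, 0.02], 0]
    - [[0, 0, 0.005], 0]

```text
clock: 21.18
tcp_pos: [0.525, -0.0291, 0.0147]
tool_rot: [-0.004, -0.022, 1.0, 0.001]
ft_force: [-1.8, 0.2, -5.8]
finger_gap: 0.0364
grip_force: 112.1
```

Call:
step_arm:
  increments:
    - [[0, 0, 0.004], 0]
    - [[0, 0, 0.004], 0]
    - [[0, 0, 0.003], 0]
    - [[0, 0, 0.002], 0]
    - [[0, 0, 0], 0]

```text
clock: 21.6
tcp_pos: [0.53, -0.0311, 0.0068]
tool_rot: [0.001, -0.022, 1.0, -0.0]
ft_force: [-0.6, -0.6, -5.3]
finger_gap: 0.0361
grip_force: 112.2
```

Call:
step_arm:
  increments:
    - [[0, 0, 0.002], 0]
    - [[0, 0, 0.002], 0]
    - [[0, 0, 0], 0]

```text
clock: 21.85
tcp_pos: [0.5302, -0.0313, 0.0028]
tool_rot: [0.001, -0.022, 1.0, -0.0]
ft_force: [-0.0, -0.1, -1.2]
finger_gap: 0.0362
grip_force: 112.6
```

Call:
step_arm:
  increments:
    - [[0, 0, 0.001], 0]
    - [[0, 0, 0], 0]

```text
clock: 22.02
tcp_pos: [0.5311, -0.0312, 0.0026]
tool_rot: [0.002, -0.022, 1.0, -0.0]
ft_force: [-0.9, 0.5, 3.3]
finger_gap: 0.0363
grip_force: 113.3
```

Call:
step_arm:
  increments:
    - [[0, 0, 0], 0]
    - [[0, 0, 0], 0]
    - [[0, 0, 0], 0]
    - [[0, 0, 0], 0]
    - [[0, 0, 0], 0]
  fingers: 0.33

```text
clock: 22.43
tcp_pos: [0.5292, -0.0311, 0.0009]
tool_rot: [-0.0, -0.022, 1.0, 0.0]
ft_force: [0.0, 0.4, -1.1]
finger_gap: 0.0575
grip_force: 0.0
```

Call:
step_arm:
  increments:
    - [[0, 0, -0.01], 0]
    - [[0, 0, -0.03], 0]
    - [[0, 0, -0.035], 0]
    - [[0, 0, -0.035], 0]
    - [[0, 0, -0.02], 0]

```text
clock: 22.85
tcp_pos: [0.5311, -0.0315, 0.1359]
tool_rot: [0.003, -0.022, 1.0, -0.001]
ft_force: [0.4, -0.0, 1.9]
finger_gap: 0.0575
grip_force: 0.0
```

```bash
python3 go.py .33 .022 .1 1.616
```

```text
t 22.85 p [ 0.5311 -0.0315  0.1359] psi 3.1850982635280123 F [ 0.3944 -0.0168  1.8572] gap 0.05746891381646924 grip 0.0 j1,j6 [-0.2074 -1.8217]
turn deg 89.90270814146133 before-turn shift [0.1986 0.0622 0.0359] after-turn shift [ 0.0625 -0.1985  0.0359]
```

Both tools are released. Next I'll back off in front of the drawer, turn the fingers along the drawer's axis, and check both placements in a picture.

Call:
step_arm:
  increments:
    - [[0.038, 0.0125, 0], 0]
    - [[0.038, 0.0125, 0], 0]
    - [[0.038, 0.0125, 0], 0]
    - [[0.038, 0.0125, 0], 0]
    - [[0.032, 0.0125, 0], 0]
  fingers: 0

```text
clock: 23.27
tcp_pos: [0.3404, 0.0238, 0.1308]
tool_rot: [-0.0, -0.022, 1.0, 0.0]
ft_force: [-0.7, 0.7, 0.6]
finger_gap: 0.0851
grip_force: 0.0
```

Call:
step_arm:
  increments:
    - [[0, 0, 0], 6.92]
    - [[0, 0, 0], 6.92]
    - [[0, 0, 0], 6.92]
    - [[0, 0, 0], 6.92]
    - [[0, 0, 0], 6.92]

```text
clock: 23.68
tcp_pos: [0.3428, 0.0234, 0.1318]
tool_rot: [0.001, 0.279, 0.96, 0.0]
ft_force: [0.5, 0.4, 0.5]
finger_gap: 0.0854
grip_force: 0.0
```

Call:
step_arm:
  increments:
    - [[0, 0, 0], 6.92]
    - [[0, 0, 0], 6.92]
    - [[0, 0, 0], 6.92]
    - [[0, 0, 0], 6.92]
    - [[0, 0, 0], 6.92]

```text
clock: 24.1
tcp_pos: [0.3428, 0.0234, 0.1317]
tool_rot: [0.0, 0.552, 0.834, 0.0]
ft_force: [0.3, -0.4, -0.3]
finger_gap: 0.0853
grip_force: 0.0
```

Call:
step_arm:
  increments:
    - [[0, 0, 0], 6.92]
    - [[0, 0, 0], 6.92]
    - [[0, 0, 0], 6.92]
    - [[0, 0, 0], 0]

```text
clock: 24.43
tcp_pos: [0.3428, 0.0233, 0.1316]
tool_rot: [0.0, 0.693, 0.721, 0.0]
ft_force: [-0.3, 0.5, -0.2]
finger_gap: 0.0858
grip_force: 0.0
```

```bash
cat > dr.py <<'E'
from fit import *
def panel(s,y0=.13,z=.063):
    # first non-blue point of the panel's front top edge along the unit x axis
    m=cv2.GaussianBlur(fg(s).astype(np.float32),(3,3),.6); b=.045; xs=np.arange(.42,.75,.001)
    out=[]
    for y in(y0-.01,y0,y0+.01):
        v=np.array([cv2.getRectSubPix(m,(1,1),tuple(map(float,proj(s,[x-b*y,y,z]))))[0,0] for x in xs])
        i=[k for k in range(len(v)-6) if v[k:k+6].min()>.5]; out.append(xs[i[0]] if i else None)
    return out
E
python3 go.py .36 .0235 .05 1.616; python3 - <<'E'
from dr import *
s=vision.capture("side");t=vision.capture("top")
print("panel",panel(s)); 
for c in(s,t):
  for n in("crimper","tester"): print(n,[(np.round(r["location"],3),round(r["score"],2)) for r in spotter.find_in(c,n)])
k=lambda c,u,v,w,h,z:cv2.resize(c["image"][v:v+h,u:u+w],(w*z,h*z),interpolation=cv2.INTER_CUBIC)
cv2.imwrite("pics/c8.png",np.hstack([k(s,200,170,100,110,4),k(t,180,150,100,110,4)]))
E
```

```text
t 24.4333 p [0.3428 0.0233 0.1316] psi 1.6106128953188237 F [-0.2828  0.4623 -0.2115] gap 0.08579697334839691 grip 0.0 j1,j6 [-0.1628 -0.2026]
turn deg -0.30865836202657804 before-turn shift [-0.0005  0.0172  0.0816] after-turn shift [-0.0006  0.0172  0.0816]
panel [np.float64(0.49300000000000005), np.float64(0.49400000000000005), np.float64(0.49400000000000005)]
crimper [(array([0.682, 0.411, 0.137]), 0.73), (array([ 0.574, -0.02 ,  0.033]), 0.72)]
tester [(array([0.57 , 0.113, 0.041]), 0.97), (array([ 0.516, -0.418,  0.024]), 0.44)]
crimper [(array([ 0.568, -0.027,  0.038]), 0.69), (array([0.558, 0.096, 0.045]), 0.19)]
tester [(array([0.56 , 0.095, 0.044]), 0.83), (array([ 0.52 , -0.427,  0.027]), 0.8), (array([ 0.478, -0.199,  0.026]), 0.76), (array([0.679, 0.376, 0.131]), 0.58), (array([ 0.316, -0.172,  0.035]), 0.56)]
```

View pics/c8.png

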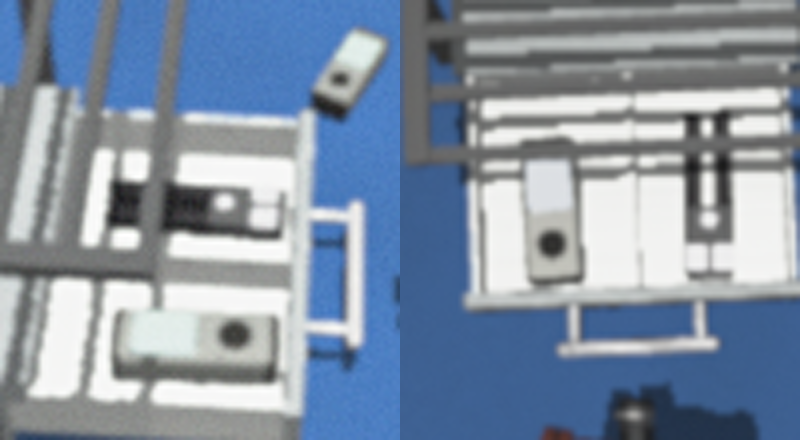

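Both lie flat: the tester (side crop (195,345)) in the left compartment, and the crimper (side crop (195,205), top crop (708,195)) in the right one. The wrist can't go under the shelf, so the last ~5 cm must be covered by the drawer gliding. I'll measure its glide with a gentle push first.

Call:
step_arm:
  increments:
    - [[0, 0.02, 0.03], 0]
    - [[0, 0.005, 0.035], 0]
    - [[0, 0, 0.035], 0]
    - [[0, 0, 0.03], 0]
    - [[0, 0, 0.01], 0]

```text
clock: 25.15
tcp_pos: [0.3639, 0.025, -0.0131]
tool_rot: [-0.003, 0.691, 0.723, -0.002]
ft_force: [-0.9, 0.7, -0.1]
finger_gap: 0.0856
grip_force: 0.0
```

Call:
step_arm:
  increments:
    - [[0, 0.008, 0], 0]
    - [[0, 0.008, 0], 0]
    - [[0, 0.004, 0], 0]
    - [[0, 0, 0], 0]

```text
clock: 25.48
tcp_pos: [0.3911, 0.025, -0.0071]
tool_rot: [0.002, 0.691, 0.723, 0.001]
ft_force: [0.9, -0.4, 0.2]
finger_gap: 0.0854
grip_force: 0.0
```

```bash
python3 go.py; python3 -c "
from dr import *
print(panel(vision.capture('side')))"
```

```text
t 25.4833 p [ 0.3911  0.025  -0.0071] psi 1.6153912340571974 F [ 0.8601 -0.3735  0.2078] gap 0.08543533719022253 grip 0.0 j1,j6 [-0.1381 -0.1827]
[np.float64(0.49300000000000005), np.float64(0.49400000000000005), np.float64(0.49400000000000005)]
```

Call:
step_arm:
  increments:
    - [[0, 0.006, 0], 0]
    - [[0, 0.012, 0], 0]
    - [[0, 0.016, 0], 0]
    - [[0, 0.016, 0], 0]
    - [[0, 0.016, 0], 0]

```text
clock: 25.95
tcp_pos: [0.4541, 0.0283, -0.0087]
tool_rot: [-0.0, 0.691, 0.723, -0.0]
ft_force: [-2.0, 0.1, 0.4]
finger_gap: 0.0851
grip_force: 0.9
```

```bash
python3 -c "
from dr import *
for i in range(10):
    s=vision.capture('side'); st=bot.sense(); print(round(st['clock'],3),np.round(panel(s),3),np.round(st['tcp_pos'],4),np.round(st['ft_force'],1))"
```

```text
26.0 [0.545 0.547 0.546] [ 0.4579  0.028  -0.0077] [-1.2 -1.   1.5]
26.05 [0.553 0.555 0.554] [ 0.4565  0.0281 -0.0078] [-0.1 -0.2 -0.4]
26.1 [0.561 0.561 0.563] [ 0.4547  0.0282 -0.0084] [-0.8  0.2 -0.2]
26.15 [0.565 0.566 0.565] [ 0.4535  0.0283 -0.0088] [ 0.1  0.1 -1.1]
26.2 [0.567 0.569 0.568] [ 0.4529  0.0283 -0.009 ] [ 0.1 -0.  -1.2]
26.25 [0.567 0.569 0.568] [ 0.4526  0.0284 -0.0091] [-0.6  0.3  0.5]
26.3 [0.567 0.569 0.568] [ 0.4526  0.0284 -0.0091] [ 1.  -0.2 -0.4]
26.35 [0.567 0.569 0.568] [ 0.4528  0.0283 -0.009 ] [ 1.   0.8 -0.6]
26.4 [0.567 0.569 0.568] [ 0.4529  0.0283 -0.009 ] [ 0.2 -1.  -0.2]
26.45 [0.567 0.569 0.568] [ 0.4531  0.0283 -0.009 ] [-0.2 -0.6 -0. ]
```

Glide deceleration is about 0.75 m/s². The remaining distance from the reach limit is about 6 cm, so it needs about 0.3 m/s; I'll aim for slightly more. Contact is at axis x ≈ 0.476, and the last commanded axis position is 0.537.

Call:
step_arm:
  increments:
    - [[0, 0.008, 0], 0]
    - [[0, 0.012, 0], 0]
    - [[0, 0.031, 0], 0]
    - [[0, 0.033, 0], 0]

```text
clock: 26.78
tcp_pos: [0.536, 0.0322, -0.01]
tool_rot: [-0.002, 0.691, 0.722, -0.001]
ft_force: [-1.3, -0.2, -1.5]
finger_gap: 0.0853
grip_force: 1.1
```

```bash
python3 -c "
from dr import *
for i in range(12):
    s=vision.capture('side'); st=bot.sense(); print(round(st['clock'],3),np.round(panel(s),3),np.round(st['tcp_pos'],4),np.round(st['ft_force'],1))
cv2.imwrite('pics/raw_end.png',s['image'])"
```

```text
26.833 [0.62  0.622 0.621] [ 0.5442  0.0317 -0.0087] [ 1.2 -1.1  2.6]
26.883 [0.64  0.641 0.64 ] [ 0.5424  0.0317 -0.0085] [-0.1 -0.1  0.1]
26.933 [0.657 0.658 0.658] [ 0.5399  0.0319 -0.009 ] [ 0.3  0.3 -0.2]
26.983 [0.669 0.67  0.671] [ 0.5381  0.032  -0.0094] [-0.3 -0.2  0.7]
27.033 [0.674 0.675 0.674] [ 0.5371  0.032  -0.0094] [-0.6  0.6 -0.5]
27.083 [0.674 0.674 0.674] [ 0.5366  0.0321 -0.0094] [-0.1  0.4  0.2]
27.133 [0.674 0.674 0.674] [ 0.5365  0.0321 -0.0093] [-0.9 -0.3 -0.2]
27.183 [0.674 0.674 0.674] [ 0.5366  0.032  -0.0091] [-0.2  0.2 -0.3]
27.233 [0.674 0.674 0.674] [ 0.5367  0.032  -0.0089] [-0.1 -0.3  0.1]
27.283 [0.674 0.674 0.674] [ 0.5369  0.032  -0.0088] [-0.4  1.4 -0.6]
27.333 [0.674 0.674 0.674] [ 0.5371  0.032  -0.0088] [-0.1  0.8  0.5]
27.383 [0.674 0.674 0.674] [ 0.5372  0.032  -0.0088] [-0.2 -0.1  1.1]
```

```bash
python3 - <<'E'
from dr import *
s=vision.capture("side"); a=dict(s); a["image"]=cv2.imread("pics/raw_s1.png")
def bar(c,lo,y,z=.038):
    g=cv2.GaussianBlur(fg(c).astype(np.float32),(3,3),.6); xs=np.arange(lo,lo+.16,.001)
    v=np.array([cv2.getRectSubPix(g,(1,1),tuple(map(float,proj(c,[x-.045*y,y,z]))))[0,0] for x in xs])
    i=np.where(v>.5)[0]; return np.round(xs[i[0]],3) if len(i) else None
for nm,c,lo in(("open",a,.42),("now",s,.60)):
    print(nm,"panel",np.round(panel(c),3),"bar",[bar(c,lo,y) for y in(.06,.065,.07,.075,.08,.085)])
print(bot.sense()["clock"],[(np.round(r["location"],3),round(r["score"],2)) for r in spotter.find_in(s,"drawer")])
E
```

```text
open panel [0.488 0.489 0.489] bar [np.float64(0.448), np.float64(0.446), np.float64(0.446), np.float64(0.446), np.float64(0.446), np.float64(0.447)]
now panel [0.674 0.674 0.674] bar [np.float64(0.643), np.float64(0.642), np.float64(0.642), np.float64(0.641), np.float64(0.64), np.float64(0.64)]
27.4333 [(array([0.68 , 0.084, 0.043]), 0.85)]
```

The bar has moved 195 mm from its widest-open position, which equals the full drawer travel, and the glide ended abruptly at the stop. Both say it is shut. I'll retract the arm and check that it stayed shut.

Call:
step_arm:
  increments:
    - [[0, -0.03, 0], 0]
    - [[0, -0.04, 0], 0]
    - [[0, -0.04, 0], 0]
    - [[0, -0.03, -0.02], 0]
    - [[0, 0, -0.035], 0]

```text
clock: 27.9
tcp_pos: [0.3845, 0.0272, 0.0393]
tool_rot: [-0.008, 0.691, 0.723, -0.006]
ft_force: [0.8, -0.9, -0.5]
finger_gap: 0.0851
grip_force: 0.0
```

Call:
step_arm:
  increments:
    - [[0, 0, -0.035], 0]
    - [[0, 0, -0.035], 0]
    - [[0, 0, -0.035], 0]
    - [[0, 0, 0], 0]
    - [[0, 0, 0], 0]

```text
clock: 28.32
tcp_pos: [0.3997, 0.0255, 0.1537]
tool_rot: [0.003, 0.691, 0.723, 0.002]
ft_force: [-0.6, -0.2, -0.4]
finger_gap: 0.0855
grip_force: 0.0
```

```bash
python3 - <<'E'
from dr import *
s=vision.capture("side");t=vision.capture("top")
def bar(c,lo,y,z=.038):
    g=cv2.GaussianBlur(fg(c).astype(np.float32),(3,3),.6); xs=np.arange(lo,lo+.16,.001)
    v=np.array([cv2.getRectSubPix(g,(1,1),tuple(map(float,proj(c,[x-.045*y,y,z]))))[0,0] for x in xs])
    i=np.where(v>.5)[0]; return np.round(xs[i[0]],3) if len(i) else None
print("bar",[bar(s,.60,y) for y in(.065,.075,.085)],"panel",panel(s))
for c in(s,t):
  for n in("drawer","tester","crimper","spray","tape","tub","carton"): print(n,[(np.round(r["location"],3),round(r["score"],2)) for r in spotter.find_in(c,n)][:4])
E
```

```text
bar [np.float64(0.642), np.float64(0.641), np.float64(0.64)] panel [np.float64(0.6740000000000002), np.float64(0.6740000000000002), np.float64(0.6740000000000002)]
drawer [(array([0.677, 0.082, 0.043]), 0.78)]
tester [(array([ 0.48 , -0.17 ,  0.026]), 0.74), (array([ 0.33 , -0.15 ,  0.029]), 0.6), (array([ 0.515, -0.418,  0.021]), 0.45)]
crimper []
spray [(array([0.681, 0.408, 0.134]), 0.95)]
tape []
tub [(array([ 0.423, -0.454,  0.049]), 0.54)]
carton [(array([ 0.697, -0.438,  0.057]), 0.71)]
drawer [(array([0.666, 0.031, 0.045]), 0.84)]
tester [(array([ 0.315, -0.17 ,  0.036]), 0.84), (array([ 0.475, -0.196,  0.026]), 0.82), (array([ 0.517, -0.422,  0.026]), 0.56)]
crimper [(array([0.661, 0.034, 0.044]), 0.55)]
spray [(array([0.68 , 0.377, 0.132]), 0.63)]
tape []
tub [(array([ 0.38 , -0.481,  0.048]), 0.79), (array([0.662, 0.035, 0.043]), 0.3)]
carton [(array([ 0.69 , -0.402,  0.04 ]), 0.61)]
```

```bash
python3 -c "
from rig import bot
print(bot.close_job())"
```

```text
the job is handed in; nothing more can be done
None
```

The tester lies in the left compartment and the crimper in the right, both released flat, and the drawer measures fully shut to within a few millimetres; its last ~6 cm was a glide from a push, because the wrist could not pass under the shelf. The job is handed in.

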